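Push the sanding block into the gluing corner

ROBOT

A 6-joint arm with a two-finger parallel gripper is mounted at the origin on a cart in front of the work surface, level with it; the furniture and walls round the work are solid. World frame = base frame: x ahead of the robot, y to its left, z up, the work surface at z = 0. Lengths are in m, angles in rad, forces in N, time in s.
With the tool pointing down it reaches from about 0.275 to 0.875 m from the base axis. Payload 12.5 kg.
Tool frame: the origin (TCP) lies between the finger pads; the fingertips stand 17 mm ahead of it and the grasp point (between the pads) lies 2 mm behind it; z points along the fingers, y is the line along which they close (so a half turn about z gives the same grasp; the last joint's range is limited). The gripper opens to 85 mm and grips with 20 to 120 N. Pads are 22 mm wide; open, the fingers measure 114 mm over their backs; the gripper's body (76 mm by 85 mm) begins 54 mm behind the grasp point. The pads swing forward as they close: fully open they stand 13 mm farther back than shut.
Start: joints at [1.021, 0.351, 1.652, -0, 1.139, -0.085], TCP at [0.247, 0.492, 0.248] pointing down, gripper open.
Joint ranges: [-2.75, 2.75], [-0.79, 2.1], [0.01, 2.65], [-1.57, 4.71], [0.07, 3.14], [-2.87, 2.87]. Speed limits (rad/s): [2.22, 2.22, 2.79, 3.14, 3.14, 3.14].

INTERFACE

Orientations are given as a rotation vector (axis times angle).
In Python, from cell import env gives the robot as it stands.
- The arm moves only by the shell command python3 -m crank 'ROWS' [FORCE]. ROWS is JSON, a list of rows, each a list of 7 numbers: the turn, a rotation vector about the tool's x, y, z as a fraction of full scale, then the shift along the tool's x, y, z as a fraction of full scale, then the closure, from -1 (fully open) to 1 (shut), so that 0 is half open. A call has 1 to 20 rows; each row shifts and turns the commanded pose from where the row before left it, along the tool's axes as they then stand; what a row does not reach is not made up. Full scale, the value 1, is 400 mm for a shift and 1.5 rad for a turn. A row lasts 1/12 s, in which the tool goes at most 41.7 mm and 7.16 degrees, less where a joint would pass 70% of its speed; a pose out of reach is approached as far as the arm can. A call with a number of a shift or a turn outside -1 to 1 is refused whole. A call with a gripper value outside its range is refused whole. The fingers move at their own pace and stop on an object; FORCE is the grip in N (left out, the last holds). Time passes only in rows, so rows that do not move let the fingers close. It gives the time, the measured TCP pose, the force, the opening and the grip force at its end, in the units of the state.
- env.get_state(): the state, without advancing time (a new reading comes with each control period).
- env.grab_frame(name): name is "scene" or "top" or "wrist"; returns a dict with "frame" (400x640x3 uint8, red, green, blue), "mtx" (3x3 intrinsics, pixels), "dist" ([k1, k2, p1, p2, k3] as OpenCV has them; the pictures are not rectified), "pose" (4x4, takes a point from camera to world coordinates). Camera axes: x right, y up, looking along -z (the intrinsics and any distortion apply to the point x, -y, -z); pixel columns grow to the right and rows downward; lengths in m; the calibration is good to about 2 mm. A picture is of the moment at which its call begins. There is no depth.
- env.close_job(): hands the job in; it is judged then, once.
The state is a dict: "clock": time; "qpos": joint angles; "qvel": joint speeds; "joint_efforts": joint torques, N m; "ee_pos": TCP position; "ee_rot": TCP orientation; "wrist_force": force on the tool from outside, world axes, zero at the start; "moment": the same for the moment, N m; "gripper_width": finger opening in m; "grasp_force": force on a finger pad.
Only numpy, scipy, OpenCV 4.12 (cv2) and the standard library are available. Lean on these libraries where they do the work, as an engineer would, in place of code of your own. Each camera call takes 0.05 s, during which the arm holds its last target. There are 200 camera calls.

TASK

The cork sanding block is to get a new face glued on, so push it along the bench with the fingertips into the inside corner of the wooden stop: one long side flush against the long batten and one end flush against the short batten. Only push it: do not lift it off the bench or tip it over, and leave the thread spool, the lump of wax and the heel lift where they are.

Things in the scene. Friction and masses are not known exactly. Their poses are not given: they have to be found in the camera images.
- sanding_block: Loose cork sanding block with a thin dark sole, 37 x 74 x 27 mm high, about 0.12 kg, lying flat on the bench on the open side of the stop. Origin at the centre of its underside; x across its width (37 mm), y along its length (74 mm), z up. At the start its length lies within 0.6 rad of the long batten's direction.
- corner_stop: Fixed L of two light wooden battens, 20 mm high, 26 mm wide. Origin at the inside corner on the bench top (z = 0); x points away from the robot, y to its left (yaw within 0.3 rad). Long batten: inside face x = 0, from the corner 214 mm along -y. Short batten: inside face y = 0, 85 mm along -x. Open bench at x < 0, y < 0. Block home: its centre at x = -19, y = -37 mm.
- thread_spool: Bystander: loose upright wooden thread spool, 42 mm across, 48 mm high, behind the long batten. Origin at the centre of its underside. Leave it alone.
- wax: Bystander: loose dark lump of cobbler's wax, 36 x 47 x 25 mm, behind the long batten. Origin at the centre of its underside. Leave it alone.
- heel_lift: Bystander: loose flat tan heel lift, D-shaped, 55 x 58 x 8 mm, on the bench on the robot's side of the short batten, beyond its free end. Origin at the centre of its underside. Leave it alone.
Mind the look-alikes: they are no part of the job. Of the things like the sanding_block, leave any that is blue or orange; of the rest the larger one is meant.

How it is judged:
By the outcome, as a careful person would: the job done as asked, in the order asked, and still so for the second after the job is handed in, with the robot touching nothing.
It also fails if it takes over 40 s, if anything falls off the work surface, if the arm or the gripper's body presses on something with over 40 N, if the wrist force passes 120 N, or if a joint passes its speed limit or range.

## Working session

There is one attempt and no reset: what is moved stays moved. The work goes in short steps, Python scripts to look and compute and a shell command to move; the robot and the scene stay as the last step left them, time stands still between calls to the robot, and variables do not carry over. Pictures are saved under pics/ and viewed, at most 10 in all, crops included, and the job is handed in when it is done.

```bash
mkdir -p pics; ls; cat > h.py <<'E'
import numpy as np,cv2
from cell import env
def grab(n,f=None):
    d=env.grab_frame(n)
    if f: cv2.imwrite('pics/'+f,d['frame'][:,:,::-1])
    return d
def ray(d,px,z):
    px=np.array(px,float).reshape(-1,1,2)
    u=cv2.undistortPoints(px,np.array(d['mtx']),np.array(d['dist'])).reshape(-1,2)
    P=np.array(d['pose']);v=np.c_[u[:,0],-u[:,1],-np.ones(len(u))]@P[:3,:3].T
    o=P[:3,3];return o+v*((z-o[2])/v[:,2])[:,None]
E
python3 - <<'E'
from h import *
for n in('top','scene'):
    d=grab(n,n+'1.png');print(np.round(d['pose'],3).tolist(),d['mtx'])
s=env.get_state();print(s)
E
```

```text
pics
[[0.211, 0.957, -0.197, 0.345], [-0.977, 0.208, -0.037, -0.249], [0.006, 0.2, 0.98, 1.022], [0.0, 0.0, 0.0, 1.0]] [[514.95138563   0.         315.74534416]
 [  0.         514.95138563 209.08067795]
 [  0.           0.           1.        ]]
[[-0.529, 0.571, -0.628, -0.016], [-0.849, -0.361, 0.387, 0.096], [-0.006, 0.737, 0.676, 0.634], [0.0, 0.0, 0.0, 1.0]] [[438.04278806   0.         318.18779878]
 [  0.         438.04278806 197.22403174]
 [  0.           0.           1.        ]]
{'clock': 0.1, 'qpos': array([ 1.02140720e+00,  3.51185227e-01,  1.65235366e+00, -7.84035121e-06,
        1.13913735e+00, -8.45767815e-02]), 'qvel': array([-0.00043167, -0.0016505 , -0.00114615,  0.00106615, -0.00250979,
       -0.00060863]), 'joint_efforts': array([ 1.86248726e-03, -5.06832361e+01, -2.91878450e+01,  3.64725986e-05,
        2.63789319e-03,  1.52316879e-06]), 'ee_pos': array([0.24635726, 0.491419  , 0.24781313]), 'ee_rot': array([-7.23489235e-01, -3.05680970e+00,  1.62060650e-03]), 'wrist_force': array([-0.83151061,  0.25927233,  0.01366296]), 'moment': array([ 0.01890184, -0.00725703, -0.01565335]), 'grasp_force': 0.0, 'gripper_width': 0.0853932490819557}
```

View pics/top1.png

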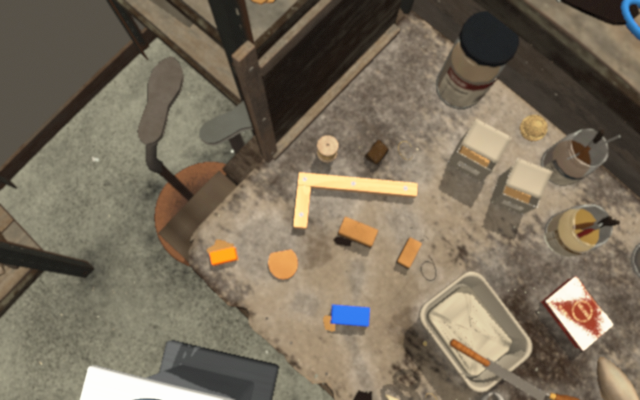

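View pics/scene1.png

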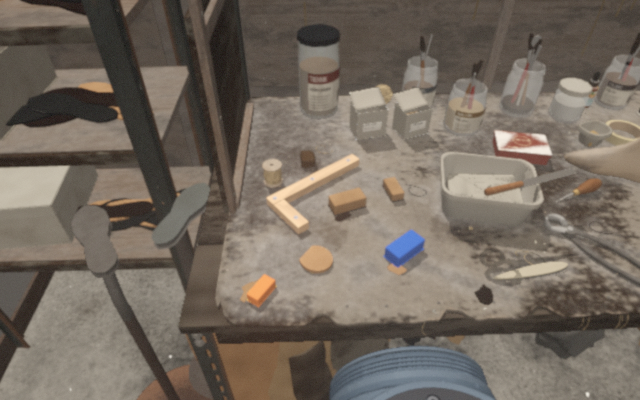

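The top view shows the stop, with its inside corner near (309,190). The meant block is brown, at (357,232). The look-alikes are small brown (409,253), blue (350,316) and orange (222,255). The heel lift is at (283,264), the spool at (327,148) and the wax at (376,152). The scene view agrees, with the block at (347,201).

```bash
cat > m.py <<'E'
from h import *
def minrect(mask,near,d,z,mina=30):
    n,l,st,c=cv2.connectedComponentsWithStats(mask.astype(np.uint8))
    k=min((i for i in range(1,n) if st[i,4]>=mina),key=lambda i:np.hypot(*(c[i]-near)))
    ys,xs=np.nonzero(l==k);P=ray(d,np.c_[xs,ys],z)[:,:2]
    r=cv2.minAreaRect((P*1000).astype(np.float32));return st[k],r,cv2.boxPoints(r)
def look(f=None,near=(357,232)):
    d=grab('top',f);im=cv2.cvtColor(d['frame'],cv2.COLOR_RGB2HSV);return d,im
E
python3 - <<'E'
from m import *
d,im=look()
for p in [(357,230),(365,235),(409,252),(345,241),(350,184),(302,210),(283,264),(400,215)]: print(p,im[p[1],p[0]],d['frame'][p[1],p[0]])
H,S,V=[im[:,:,i].astype(int) for i in range(3)]
wood=(V>190)&(S<170)&(S>60)&(H>8)&(H<30)
n,l,st,c=cv2.connectedComponentsWithStats(wood.astype(np.uint8));k=l[184,350]
m=(l==k).astype(np.uint8);print(st[k])
cn=max(cv2.findContours(m,0,2)[0],key=cv2.contourArea);a=cv2.approxPolyDP(cn,3,True).reshape(-1,2)
print(a.tolist());print(np.round(ray(d,a,.02)*1000).tolist())
cork=(S>130)&(V>90)&(V<240)&(H<20)
for near,z in(((357,232),.027),((409,253),.02),((283,264),.008)):
    s,r,b=minrect(cork,near,d,z);print(s,r,np.round(b).tolist())
g=np.hstack([cv2.resize(x[140:300,200:440],None,fx=3,fy=3,interpolation=0) for x in [d['frame'][:,:,::-1]]])
cv2.imwrite('pics/crop1.png',g)
E
```

```text
(357, 230) [ 15 158 206] [206 142  78]
(365, 235) [ 15 158 211] [211 146  80]
(409, 252) [ 15 159 207] [207 143  78]
(345, 241) [11 89 40] [40 31 26]
(350, 184) [ 23  81 254] [254 234 173]
(302, 210) [ 23  93 254] [254 233 161]
(283, 264) [ 15 154 232] [232 163  92]
(400, 215) [ 17  54 165] [165 150 130]
[ 293  172  126   56 2185]
[[293, 225], [306, 227], [311, 186], [416, 196], [418, 183], [299, 172]]
[[506.0, -174.0, 20.0], [507.0, -200.0, 20.0], [591.0, -192.0, 20.0], [615.0, -402.0, 20.0], [643.0, -401.0, 20.0], [614.0, -162.0, 20.0]]
[339 218  39  29 665] ((518.6571044921875, -300.6195068359375), (70.27507781982422, 37.04377365112305), 79.42028045654297) [[494.0, -332.0], [530.0, -339.0], [543.0, -269.0], [507.0, -263.0]]
[397 238  24  30 390] ((500.534423828125, -407.1734619140625), (26.999418258666992, 56.26601028442383), 73.87712860107422) [[470.0, -412.0], [524.0, -428.0], [531.0, -402.0], [477.0, -386.0]]
[268 250  30  29 679] ((426.15386962890625, -170.56692504882812), (54.50212860107422, 56.96799087524414), 21.804302215576172) [[390.0, -154.0], [411.0, -207.0], [462.0, -187.0], [441.0, -134.0]]
```

View pics/crop1.png

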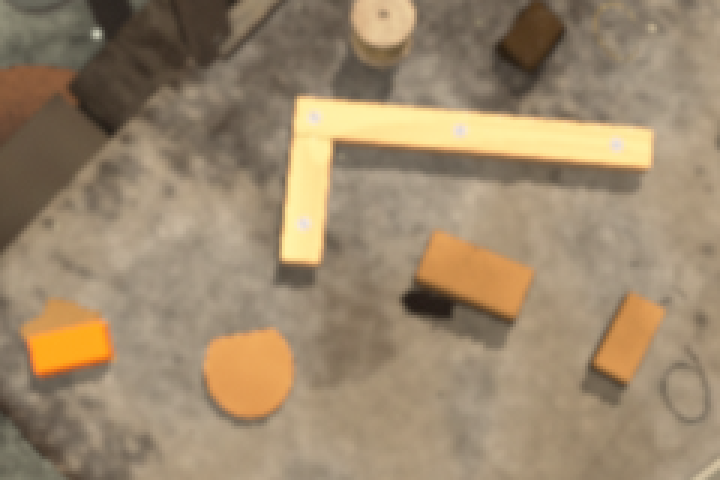

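The crop confirms the geometry: block top at crop (475,275), inside corner near (332,138), and the way to the corner is clear. I'll compute the approach move and check that the shelf posts are clear of the path.

```bash
cat > g.py <<'E'
from h import *
from scipy.spatial.transform import Rotation as R
C=np.array([.5915,-.192]);yaw=.114
A=np.array([[np.cos(yaw),-np.sin(yaw)],[np.sin(yaw),np.cos(yaw)]])
def S2W(p): return C+A@np.array(p)
def W2S(p): return A.T@(np.array(p)[:2]-C)
def goto(sx,sy,z,turn=True):
    s=env.get_state();M=R.from_rotvec(s['ee_rot']).as_matrix();p=s['ee_pos']
    w=np.r_[S2W((sx,sy)),z]
    ty=np.r_[A[:,1],0]*(1 if M[:2,1]@A[:,1]>0 else -1);tz=np.array([0,0,-1.]);T=np.c_[np.cross(ty,tz),ty,tz]
    rv=R.from_matrix(M.T@T).as_rotvec()
    print('tcp stop mm',np.round(W2S(p)*1000,1),'z',round(p[2]*1000,1),'turn frac',np.round(rv/1.5,4),
     'shift frac now-axes',np.round(M.T@(w-p)/.4,4),'in final axes',np.round(T.T@(w-p)/.4,4),'t',s['clock'],'F',np.round(s['wrist_force'],1),'q',np.round(s['qpos'],2))
    print(np.round(M,2).tolist())
E
python3 - <<'E'
from g import *
goto(-.145,-.1,.1)
d=grab('scene');t=grab('top')
print('scene post pts z0..',[np.round(ray(d,[(110,0),(150,120),(200,250),(205,60),(232,190)],z),2).tolist() for z in(0,.3)])
print('top',[np.round(ray(t,[(265,150),(240,60),(185,245),(255,165),(165,85)],z),2).tolist() for z in(0,.3)])
grab('wrist','w1.png')
E
```

```text
tcp stop mm [-265.1  718.3] z 247.9 turn frac [-5.000e-04 -2.000e-04 -3.859e-01] shift frac now-axes [-1.3705 -1.5479  0.371 ] in final axes [-0.3003 -2.0457  0.3697] t 0.15 F [-0.7  0.7 -0. ] q [ 1.02  0.35  1.65 -0.    1.14 -0.08]
[[-0.89, 0.45, -0.0], [0.45, 0.89, -0.0], [0.0, -0.0, -1.0]]
scene post pts z0.. [[[2.14, -0.17, 0.0], [1.07, -0.05, -0.0], [0.57, 0.0, 0.0], [1.34, -0.31, 0.0], [0.69, -0.12, 0.0]], [[1.12, -0.05, 0.3], [0.56, 0.02, 0.3], [0.29, 0.05, 0.3], [0.7, -0.12, 0.3], [0.36, -0.02, 0.3]]]
top [[[0.65, -0.08, 0.0], [0.84, 0.02, 0.0], [0.42, 0.03, 0.0], [0.61, -0.07, 0.0], [0.75, 0.17, 0.0]], [[0.56, -0.13, 0.3], [0.69, -0.06, 0.3], [0.4, -0.05, 0.3], [0.54, -0.12, 0.3], [0.63, 0.04, 0.3]]]
```

View pics/w1.png

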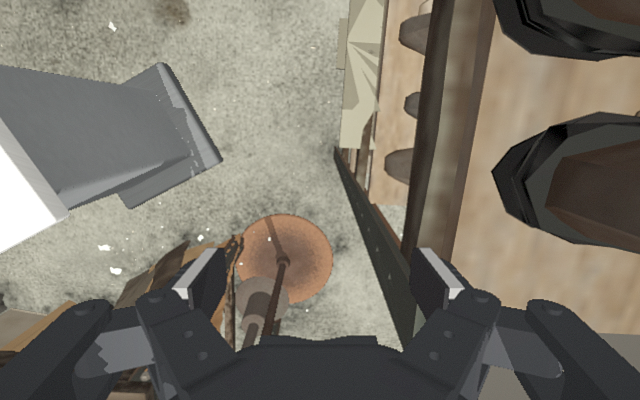

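Wrist view: the shoe rack is to the right, and the stand on the floor is below. The left and lower-left directions, towards the bench, are free at this height. All posts triangulate to x > 0.6 m, so I'll swing across close to the base at this height.

```bash
python3 -m crank '[[0,0,-0.0643,0,-0.06,0,0],[0,0,-0.0643,0,-0.06,0,0],[0,0,-0.0643,0,-0.06,0,0],[0,0,-0.0643,0,-0.06,0,0],[0,0,-0.0643,0,-0.06,0,0],[0,0,-0.0643,0,-0.06,0,0]]'
python3 -c "
from g import *
goto(-.145,-.1,.1)"
```

```text
clock: 0.8
ee_pos: [0.2144, 0.352, 0.2482]
ee_rot: [0.187, -3.136, 0.0]
wrist_force: [1.0, 0.6, -0.2]
gripper_width: 0.0429
grasp_force: 0.0
tcp stop mm [-312.8  583.4] z 248.2 turn frac [-0.     -0.0001  0.0035] shift frac now-axes [-0.4104 -1.7107  0.3706] in final axes [-0.4194 -1.7084  0.3706] t 0.8 F [ 1.   0.6 -0.2] q [ 0.91  0.1   1.98  0.    1.07 -0.78]
[[-0.99, -0.12, -0.0], [-0.12, 0.99, -0.0], [0.0, -0.0, -1.0]]
```

```bash
python3 -m crank '[[0,0,0,-0.015,-0.08,0,0],[0,0,0,-0.015,-0.085,0,0],[0,0,0,-0.015,-0.085,0,0],[0,0,0,-0.015,-0.085,0,0],[0,0,0,-0.015,-0.085,0,0],[0,0,0,-0.015,-0.085,0,0],[0,0,0,-0.015,-0.085,0,0],[0,0,0,-0.02,-0.085,0,0],[0,0,0,-0.02,-0.085,0,0],[0,0,0,-0.02,-0.085,0,0],[0,0,0,-0.02,-0.085,0,0],[0,0,0,-0.02,-0.085,0,0],[0,0,0,-0.02,-0.085,0,0],[0,0,0,-0.02,-0.085,0,0],[0,0,0,-0.02,-0.085,0.03,0],[0,0,0,-0.02,-0.085,0.05,0],[0,0,0,-0.03,-0.085,0.05,0],[0,0,0,-0.03,-0.085,0.05,0],[0,0,0,-0.03,-0.085,0.05,0],[0,0,0,-0.03,-0.085,0.05,0]]'
python3 -c "
from g import *
goto(-.145,-.1,.06)"
```

```text
clock: 2.47
ee_pos: [0.4534, -0.3038, 0.135]
ee_rot: [0.178, -3.137, -0.0]
wrist_force: [1.0, 0.5, 1.6]
gripper_width: 0.0427
grasp_force: 0.0
tcp stop mm [-149.9  -95.4] z 135.0 turn frac [ 0.     -0.     -0.0003] shift frac now-axes [-0.0123 -0.0115  0.1876] in final axes [-0.0123 -0.0115  0.1876] t 2.4667 F [1.  0.5 1.6] q [-0.68  0.49  1.76  0.    0.89 -2.36]
[[-0.99, -0.11, -0.0], [-0.11, 0.99, 0.0], [0.0, 0.0, -1.0]]
```

```bash
python3 -m crank '[[0,0,0,0,-0.012,0.07,0],[0,0,0,0,0,0.07,0],[0,0,0,0,0,0.06,0],[0,0,0,0,0,0.01,0],[0,0,0,0,0,0,0]]'
python3 - <<'E'
from g import *
goto(-.150,-.1,.025)
d=grab('wrist');cv2.imwrite('pics/w2.png',d['frame'][:,:,::-1]);s=grab('scene')
c=s['frame'][120:280,260:460,::-1];cv2.imwrite('pics/both.png',np.vstack([cv2.resize(c,(750,600))])) 
E
```

```text
clock: 2.88
ee_pos: [0.453, -0.3064, 0.0513]
ee_rot: [0.179, -3.134, -0.003]
wrist_force: [-0.1, -0.8, 0.4]
gripper_width: 0.0429
grasp_force: 0.0
tcp stop mm [-150.6  -97.9] z 51.3 turn frac [ 0.0013 -0.0013 -0.0001] shift frac now-axes [-0.0017 -0.0055  0.0658] in final axes [-0.0016 -0.0054  0.0658] t 2.8833 F [-0.1 -0.8  0.4] q [-0.68  0.63  1.79  0.    0.73 -2.36]
[[-0.99, -0.11, -0.0], [-0.11, 0.99, 0.0], [0.0, 0.0, -1.0]]
```

View pics/w2.png

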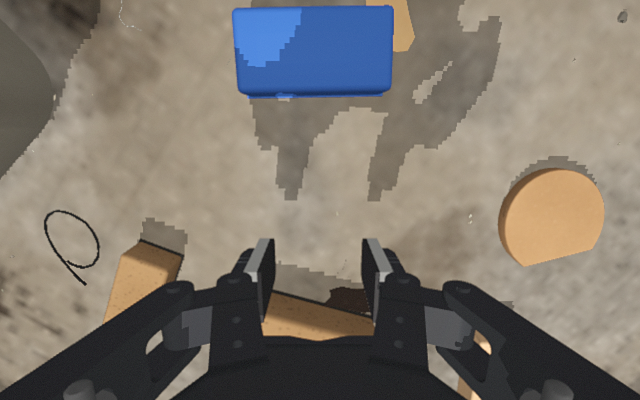

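View pics/both.png

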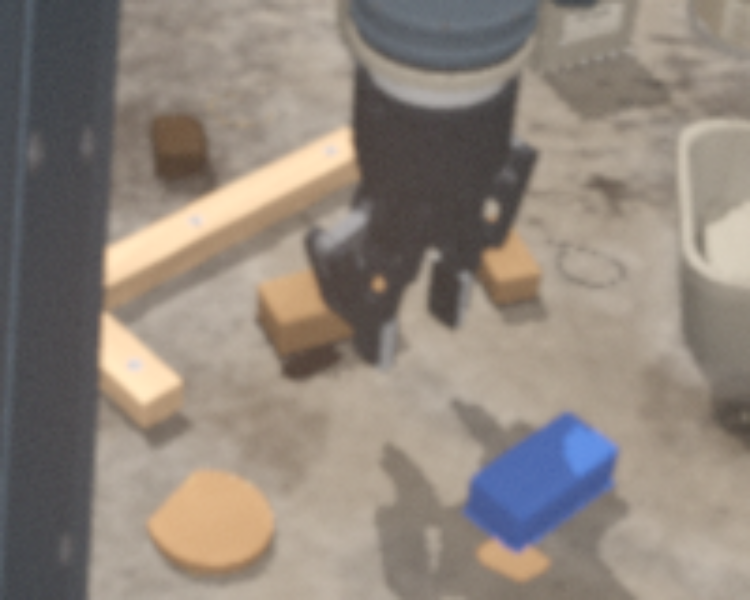

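The wrist and scene views show the fingertips just on the robot's side of the block, clear of it and of everything else. The tips in the crop are at (380,365) and (450,325). I'll get the tip height from those.

```bash
python3 - <<'E'
from g import *
s=env.grab_frame('scene')
for px in((361.3,217.3),(380,206.7)):
    for z in(.03,.035,.04,.045,.05):
        print(px[0],z,np.round(W2S(ray(s,[(px[0],px[1])],z)[0])*1000))
E
```

```text
361.3 0.03 [-151.  -81.]
361.3 0.035 [-154.  -78.]
361.3 0.04 [-158.  -74.]
361.3 0.045 [-161.  -70.]
361.3 0.05 [-165.  -67.]
380 0.03 [-152. -131.]
380 0.035 [-156. -127.]
380 0.04 [-159. -122.]
380 0.045 [-163. -118.]
380 0.05 [-166. -114.]
```

```bash
python3 -m crank '[[0,0,0,0,0,0.03,0],[0,0,0,0,0,0.025,0],[0,0,0,0,0,0.013,0],[0,0,0,0,0,0,0],[0,0,0,-0.02,0,0,0],[0,0,0,-0.02,0,0,0],[0,0,0,-0.02,0,0,0],[0,0,0,-0.02,0,0,0],[0,0,0,-0.02,0,0,0],[0,0,0,-0.02,0,0,0],[0,0,0,-0.02,0,0,0],[0,0,0,-0.02,0,0,0],[0,0,0,-0.02,0,0,0],[0,0,0,-0.015,0,0,0],[0,0,0,0,0,0,0]]'
cat > chk.py <<'E'
from m import *
from g import W2S,goto,env
import sys
goto(-.05,-.1,.025)
d,im=look()
H,S,V=[im[:,:,i].astype(int) for i in range(3)]
cork=(S>130)&(V>90)&(V<240)&(H<20)
p=[float(a) for a in sys.argv[1:3]] if len(sys.argv)>2 else (330,215)
s,r,b=minrect(cork,p,d,.027);print(s,np.round(r[1],1),np.round([W2S(q/1000)*1000 for q in b],1).tolist(),np.round(W2S(np.array(r[0])/1000)*1000,1))
E
python3 chk.py 350 210
```

```text
clock: 4.28
ee_pos: [0.5323, -0.2978, 0.0251]
ee_rot: [-0.18, 3.136, -0.001]
wrist_force: [0.6, 0.6, -0.1]
gripper_width: 0.0427
grasp_force: 0.0
tcp stop mm [-70.9 -98.4] z 25.1 turn frac [-0.0003  0.0006  0.0003] shift frac now-axes [-0.0521 -0.004   0.0003] in final axes [-0.0521 -0.004   0.0003] t 4.2833 F [ 0.6  0.6 -0.1] q [-0.59  0.75  1.62  0.    0.77 -2.27]
[[-0.99, -0.11, 0.0], [-0.11, 0.99, -0.0], [-0.0, -0.0, -1.0]]
[377 142  10  14  69] [20.3 21.7] [[74.7, -131.2], [91.6, -144.8], [104.3, -129.0], [87.4, -115.4]] [  89.5 -130.1]
```

```bash
python3 -m crank '[[0,0,0,-0.01,0,0,0],[0,0,0,-0.01,0,0,0],[0,0,0,-0.01,0,0,0],[0,0,0,-0.01,0,0,0],[0,0,0,-0.005,0,0,0],[0,0,0,0,0,0,0]]'
python3 - <<'E'
from g import *
goto(-.048,-.1,.025)
s=grab('scene');c=s['frame'][120:280,260:460,::-1];cv2.imwrite('pics/s3.png',cv2.resize(c,(750,600)))
E
```

```text
clock: 4.83
ee_pos: [0.5494, -0.2959, 0.0251]
ee_rot: [-0.179, 3.136, -0.0]
wrist_force: [0.3, -1.1, -0.6]
gripper_width: 0.043
grasp_force: 0.0
tcp stop mm [-53.6 -98.4] z 25.1 turn frac [-0.0002  0.0003  0.0001] shift frac now-axes [-0.014  -0.004   0.0003] in final axes [-0.014  -0.004   0.0003] t 4.8333 F [ 0.3 -1.1 -0.6] q [-0.57  0.77  1.58  0.    0.79 -2.25]
[[-0.99, -0.11, 0.0], [-0.11, 0.99, -0.0], [-0.0, -0.0, -1.0]]
```

View pics/s3.png

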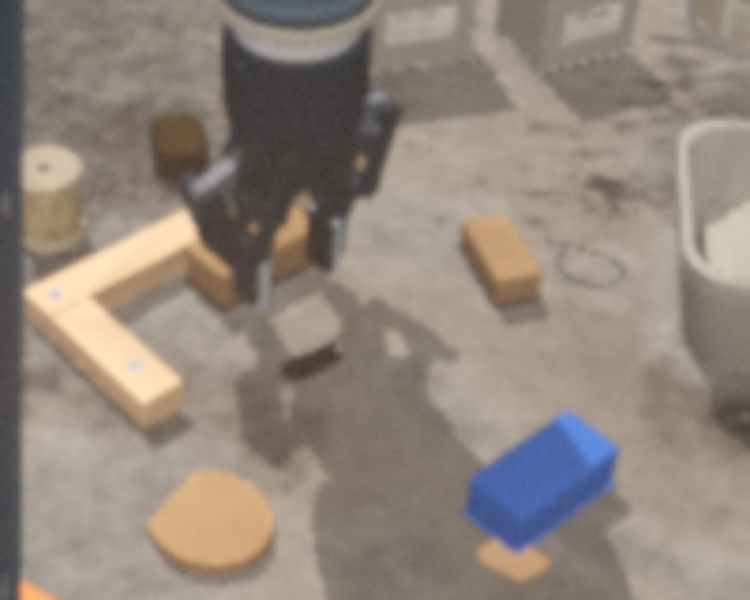

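The block is aligned with the fingers and close to the long batten (crop (245,265)). It left only a stain behind at (310,360). I'll press on gently in small steps until force shows.

```bash
python3 -m crank '[[0,0,0,-0.005,0,0,0],[0,0,0,-0.005,0,0,0],[0,0,0,0,0,0,0]]' | grep -E "pos|force"; python3 -m crank '[[0,0,0,-0.0025,0,0,0],[0,0,0,0,0,0,0]]'| grep -E "pos|force"; python3 -m crank '[[0,0,0,-0.0025,0,0,0],[0,0,0,0,0,0,0]]'| grep -E "pos|force"
```

```text
ee_pos: [0.5532, -0.2955, 0.0251]
wrist_force: [-0.8, 0.6, 0.6]
grasp_force: 0.0
ee_pos: [0.554, -0.2953, 0.0251]
wrist_force: [0.4, -0.4, 0.0]
grasp_force: 0.0
ee_pos: [0.5549, -0.2952, 0.0251]
wrist_force: [-0.2, -0.1, 0.4]
grasp_force: 0.2
```

```bash
for i in 1 2 3; do :; done; python3 -m crank '[[0,0,0,-0.003,0,0,0],[0,0,0,0,0,0,0]]' | grep -E "pos|wrist"; python3 -m crank '[[0,0,0,-0.003,0,0,0],[0,0,0,0,0,0,0]]'| grep -E "pos|wrist"; python3 -m crank '[[0,0,0,-0.003,0,0,0],[0,0,0,0,0,0,0]]'| grep -E "pos|wrist"
python3 - <<'E'
from g import *
goto(-.048,-.1,.025)
s=grab('wrist','w4.png')
E
```

```text
ee_pos: [0.5551, -0.2952, 0.0251]
wrist_force: [-8.5, -2.2, 4.5]
ee_pos: [0.5552, -0.2953, 0.025]
wrist_force: [-15.3, -3.5, 7.6]
ee_pos: [0.5553, -0.2953, 0.025]
wrist_force: [-22.5, -6.0, 11.9]
tcp stop mm [-47.7 -98.5] z 25.0 turn frac [ 0.0014 -0.0047  0.0005] shift frac now-axes [ 0.0008 -0.0038 -0.0001] in final axes [ 0.0008 -0.0038 -0.0001] t 5.9667 F [-22.5  -6.   11.9] q [-0.56  0.78  1.56 -0.    0.81 -2.24]
[[-0.99, -0.11, -0.01], [-0.11, 0.99, 0.0], [0.01, 0.0, -1.0]]
```

View pics/w4.png

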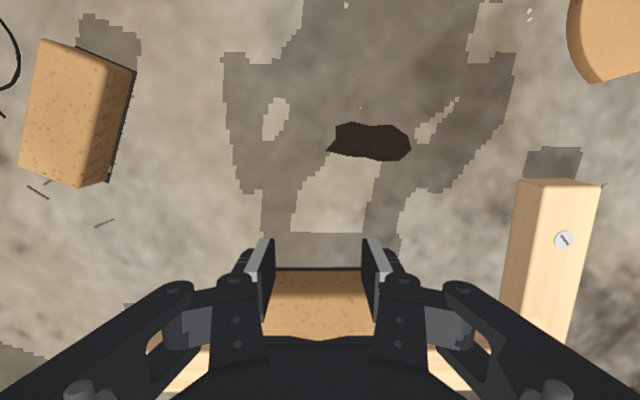

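Contact came at the predicted TCP x of -48 mm. The wrist view shows the block parallel to the fingers at (318,300). Next I'll back off, lift over, shut the fingers and go behind the free end.

```bash
python3 -m crank '[[0,0,0,0.03,0,0,0],[0,0,0,0.03,0,0,0],[0,0,0,0,0,-0.08,0],[0,0,0,0,0,-0.08,1],[0,0,0,0,-0.06,0,1],[0,0,0,0,-0.06,0,1],[0,0,0,0,-0.06,0,1],[0,0,0,-0.04,0,0,1],[0,0,0,-0.04,0,0,1],[0,0,0,-0.03,0,0,1],[0,0,0,0,0,0,1]]'
python3 - <<'E'
from g import *
goto(-.021,-.172,.025)
s=grab('scene');c=s['frame'][120:280,260:460,::-1];cv2.imwrite('pics/s5.png',cv2.resize(c,(750,600)))
E
python3 chk.py 330 215
```

```text
clock: 6.93
ee_pos: [0.5882, -0.3637, 0.089]
ee_rot: [-0.18, 3.135, -0.001]
wrist_force: [0.0, -0.2, -1.0]
gripper_width: 0.0
grasp_force: 0.0
tcp stop mm [ -22.8 -170.3] z 89.0 turn frac [-0.0004  0.0008  0.0006] shift frac now-axes [-0.0043 -0.0043  0.1601] in final axes [-0.0045 -0.0044  0.1601] t 6.9333 F [ 0.  -0.2 -1. ] q [-0.62  0.78  1.36  0.    1.   -2.31]
[[-0.99, -0.11, 0.0], [-0.11, 0.99, -0.0], [-0.0, -0.0, -1.0]]
tcp stop mm [ -24.  -170.2] z 88.8 turn frac [-0.0001  0.0002  0.0005] shift frac now-axes [0.065  0.1755 0.1596] in final axes [0.0651 0.1754 0.1596] t 6.9833 F [ 0.1 -0.2 -0.3] q [-0.62  0.78  1.36  0.    1.   -2.31]
[[-0.99, -0.11, 0.0], [-0.11, 0.99, -0.0], [-0.0, -0.0, -1.0]]
[397 239  24  29 375] [26.8 55.5] [[-146.8, -203.6], [-96.1, -226.2], [-85.2, -201.8], [-135.9, -179.1]] [-116.  -202.7]
```

View pics/s5.png

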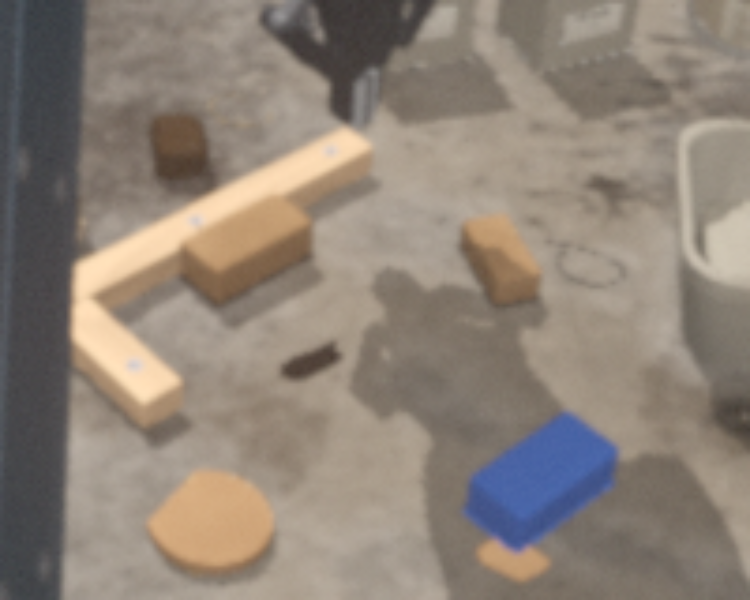

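The block now lies flush along the long batten at crop (247,250), and the shut fingers are beyond its free end with clearance. I'll descend and push along +y.

```bash
python3 -m crank '[[0,0,0,-0.004,0,0.06,1],[0,0,0,0,0,0.06,1],[0,0,0,0,0,0.035,1],[0,0,0,0,0,0.004,1],[0,0,0,0,0,0,1],[0,0,0,0,0.017,0,1],[0,0,0,0,0.017,0,1],[0,0,0,0,0.017,0,1],[0,0,0,0,0.017,0,1],[0,0,0,0,0.017,0,1],[0,0,0,0,0.017,0,1],[0,0,0,0,0.017,0,1],[0,0,0,0,0.017,0,1],[0,0,0,0,0.017,0,1],[0,0,0,0,0.017,0,1],[0,0,0,0,0,0,1]]'
python3 - <<'E'
from g import *
goto(-.021,-.0885,.025)
s=grab('scene');c=s['frame'][120:280,260:460,::-1];cv2.imwrite('pics/s6.png',cv2.resize(c,(750,600)))
E
```

```text
clock: 8.37
ee_pos: [0.5801, -0.2947, 0.0253]
ee_rot: [0.18, -3.136, -0.002]
wrist_force: [-0.1, 0.3, 0.1]
gripper_width: -0.0001
grasp_force: 0.0
tcp stop mm [ -23.  -100.8] z 25.3 turn frac [ 0.0007 -0.0005  0.0004] shift frac now-axes [-0.005   0.0307  0.0007] in final axes [-0.005   0.0307  0.0007] t 8.3667 F [-0.1  0.3  0.1] q [-0.54  0.81  1.5   0.    0.84 -2.23]
[[-0.99, -0.11, -0.0], [-0.11, 0.99, 0.0], [0.0, 0.0, -1.0]]
```

View pics/s6.png

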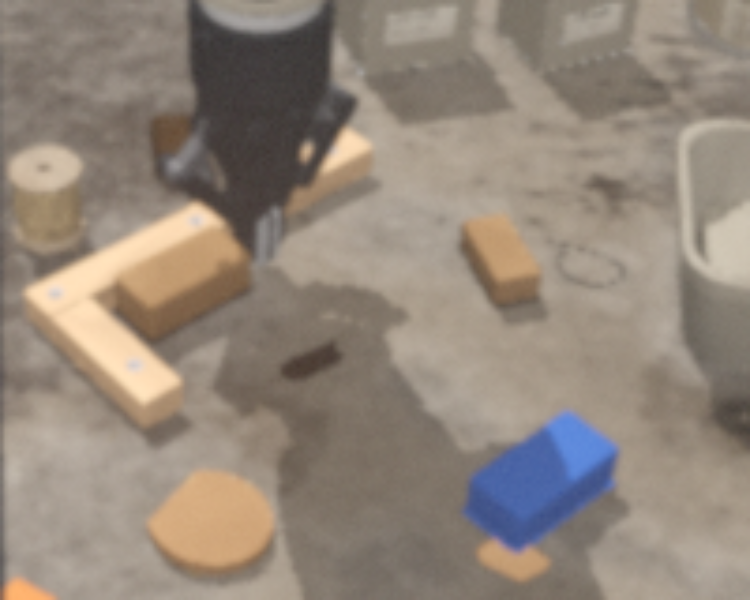

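The block is sliding along the batten with roughly 12 mm left to the short batten. I'll creep in until force shows.

```bash
python3 -m crank '[[0,0,0,0,0.01,0,1],[0,0,0,0,0.01,0,1],[0,0,0,0,0,0,1]]' | grep -E "pos|wrist"; for_=1; python3 -m crank '[[0,0,0,0,0.004,0,1],[0,0,0,0,0.003,0,1],[0,0,0,0,0,0,1]]' | grep -E "pos|wrist"; python3 -m crank '[[0,0,0,0,0.004,0,1],[0,0,0,0,0,0,1]]' | grep -E "pos|wrist"
```

```text
ee_pos: [0.5793, -0.2877, 0.0252]
wrist_force: [-0.2, -0.2, 0.6]
ee_pos: [0.5791, -0.2854, 0.0254]
wrist_force: [0.1, -0.9, 0.0]
ee_pos: [0.579, -0.2839, 0.0255]
wrist_force: [-0.1, -0.1, 0.4]
```

```bash
python3 -m crank '[[0,0,0,0,0.004,0,1],[0,0,0,0,0,0,1]]' | grep -E "pos|wrist"; python3 -m crank '[[0,0,0,0,0.003,0,1],[0,0,0,0,0,0,1]]' | grep -E "pos|wrist"
```

```text
ee_pos: [0.5788, -0.2823, 0.0255]
wrist_force: [0.5, -0.6, 0.4]
ee_pos: [0.5786, -0.2811, 0.0255]
wrist_force: [-0.0, -0.1, -0.0]
```

```bash
python3 -m crank '[[0,0,0,0,0.003,0,1],[0,0,0,0,0,0,1]]' | grep -E "pos|wrist"; python3 -c "
from g import *
goto(-.05,-.037,.025)"
```

```text
ee_pos: [0.5785, -0.2799, 0.0255]
wrist_force: [0.3, 0.3, -0.4]
tcp stop mm [-22.9 -85.9] z 25.5 turn frac [-0.  0. -0.] shift frac now-axes [0.0677 0.1222 0.0013] in final axes [0.0677 0.1222 0.0013] t 9.5833 F [ 0.3  0.3 -0.4] q [-0.52  0.79  1.52 -0.    0.82 -2.21]
[[-0.99, -0.11, 0.0], [-0.11, 0.99, -0.0], [-0.0, -0.0, -1.0]]
```

```bash
python3 -m crank '[[0,0,0,0,0.003,0,1],[0,0,0,0,0,0,1]]' | grep -E "pos|wrist"; python3 -m crank '[[0,0,0,0,0.003,0,1],[0,0,0,0,0,0,1]]' | grep -E "pos|wrist"
```

```text
ee_pos: [0.5787, -0.2797, 0.0259]
wrist_force: [0.4, -6.1, -0.0]
ee_pos: [0.5787, -0.2795, 0.0261]
wrist_force: [-0.1, -11.7, 0.2]
```

```bash
python3 -m crank '[[0,0,0,0,0.003,0,1],[0,0,0,0,0,0,1]]' | grep -E "pos|wrist";python3 -m crank '[[0,0,0,0,0.003,0,1],[0,0,0,0,0,0,1]]' | grep -E "pos|wrist"
```

```text
ee_pos: [0.5788, -0.2793, 0.0264]
wrist_force: [-0.9, -16.2, -0.0]
ee_pos: [0.5788, -0.2791, 0.0267]
wrist_force: [-1.2, -23.1, -0.3]
```

Seated on the short batten at 23 N. A final press against the long batten at mid-length comes next, with the fingers shut.

```bash
python3 -m crank '[[0,0,0,0,-0.02,0,1],[0,0,0,0,-0.02,0,1],[0,0,0,0,0,-0.08,1],[0,0,0,0,0,-0.08,1],[0,0,0,0.07,0.03,0,1],[0,0,0,0.065,0.06,0,1],[0,0,0,0,0.06,0,1],[0,0,0,0,0.01,0,1],[0,0,0,0,0,0,1]]' |grep -E "pos|wrist"
python3 -c "
from g import *
goto(-.07,-.037,.025)"
```

```text
ee_pos: [0.519, -0.2328, 0.0897]
wrist_force: [-0.5, 0.2, 1.2]
tcp stop mm [-76.7 -32.3] z 89.7 turn frac [ 0.0002 -0.      0.0008] shift frac now-axes [-0.0167 -0.0118  0.1618] in final axes [-0.0167 -0.0117  0.1618] t 11.0 F [-0.5  0.2  1.2] q [-0.5   0.59  1.72  0.    0.83 -2.19]
[[-0.99, -0.11, -0.0], [-0.11, 0.99, 0.0], [0.0, 0.0, -1.0]]
```

```bash
cat > fin.py <<'E'
from g import *
s=grab('scene')
im=cv2.cvtColor(s['frame'],cv2.COLOR_RGB2HSV);H,S,V=[im[:,:,i].astype(int) for i in range(3)]
c=s['frame'][160:260,250:375,::-1];cv2.imwrite('pics/s7.png',cv2.resize(c,(750,600),interpolation=cv2.INTER_CUBIC))
E
python3 fin.py
```

```text
(no output)
```

View pics/s7.png

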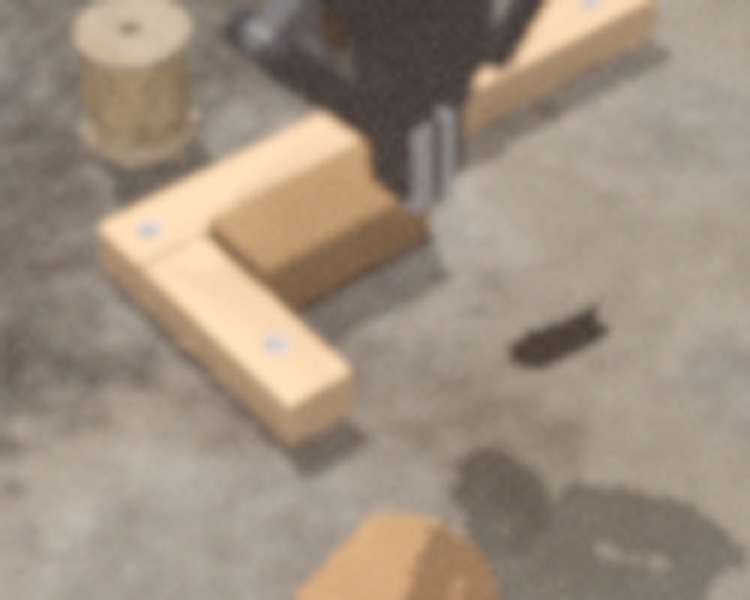

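The crop shows the block in the corner, flush against both battens at (310,230). By my count that was the 11th picture, one over the limit of 10, so I won't view any more. I'll do the final light press in x and check it by force and position.

```bash
python3 -m crank '[[0,0,0,0,-0.02,0.05,1],[0,0,0,0,0,0.06,1],[0,0,0,0,0,0.045,1],[0,0,0,0,0,0.005,1],[0,0,0,-0.015,0,0,1],[0,0,0,-0.015,0,0,1],[0,0,0,-0.015,0,0,1],[0,0,0,-0.01,0,0,1],[0,0,0,-0.005,0,0,1],[0,0,0,0,0,0,1]]' |grep -E "pos|wrist"; python3 -m crank '[[0,0,0,-0.005,0,0,1],[0,0,0,0,0,0,1]]' |grep -E "pos|wrist"; python3 -m crank '[[0,0,0,-0.004,0,0,1],[0,0,0,0,0,0,1]]' |grep -E "pos|wrist"
python3 -c "
from g import *
goto(-.048,-.04,.025)"
```

```text
ee_pos: [0.5444, -0.2389, 0.0261]
wrist_force: [0.0, -0.8, -0.3]
ee_pos: [0.5458, -0.2387, 0.0257]
wrist_force: [0.3, 0.7, -0.1]
ee_pos: [0.5473, -0.2386, 0.0256]
wrist_force: [-0.8, 0.1, -0.6]
tcp stop mm [-49.2 -41.2] z 25.6 turn frac [-0.      0.0001 -0.0001] shift frac now-axes [-0.003   0.0031  0.0014] in final axes [-0.003   0.0031  0.0014] t 12.2167 F [-0.8  0.1 -0.6] q [-0.49  0.73  1.66  0.    0.75 -2.17]
[[-0.99, -0.11, 0.0], [-0.11, 0.99, -0.0], [-0.0, -0.0, -1.0]]
```

```bash
python3 -m crank '[[0,0,0,-0.003,0,0,1],[0,0,0,0,0,0,1]]' |grep -E "pos|wrist"; python3 -m crank '[[0,0,0,-0.003,0,0,1],[0,0,0,0,0,0,1]]' |grep -E "pos|wrist"; python3 -m crank '[[0,0,0,-0.003,0,0,1],[0,0,0,0,0,0,1]]' |grep -E "pos|wrist"
```

```text
ee_pos: [0.5483, -0.2384, 0.0254]
wrist_force: [0.4, 1.0, -0.5]
ee_pos: [0.5484, -0.2384, 0.0254]
wrist_force: [-8.2, -2.0, 6.1]
ee_pos: [0.5485, -0.2383, 0.0254]
wrist_force: [-15.7, -4.3, 11.0]
```

The firm stop is at TCP x = -48 mm, the same as in the first seating. I'll retreat and check numerically from the top camera.

```bash
python3 -m crank '[[0,0,0,0.03,0,0,1],[0,0,0,0.03,0,0,1],[0,0,0,0,0,-0.09,1],[0,0,0,0,0,-0.09,1],[0,0,0,0.08,0,-0.09,1],[0,0,0,0.08,0,-0.09,1],[0,0,0,0.08,0,0,1],[0,0,0,0.08,0,0,1],[0,0,0,0.05,0,0,1],[0,0,0,0,0,0,1]]' |grep -E "pos|wrist|clock"
python3 chk.py 320 200
python3 - <<'E'
from g import *
d=grab('scene');im=cv2.cvtColor(d['frame'],cv2.COLOR_RGB2HSV);H,S,V=[im[:,:,i].astype(int) for i in range(3)]
px=[(250+215/6,160+225/6),(250+270/6,160+285/6)]  # +y end corners of block top seen in last crop
print(np.round([W2S(q)*1000 for q in ray(d,px,.027)],1).tolist())
E
```

```text
clock: 13.55
ee_pos: [0.3855, -0.2566, 0.1599]
wrist_force: [0.5, 0.3, 0.0]
tcp stop mm [-212.   -40.7] z 159.9 turn frac [ 0.0004 -0.0007 -0.0012] shift frac now-axes [-0.4055 -0.1476  0.3368] in final axes [-0.4049 -0.1481  0.3373] t 13.55 F [0.5 0.3 0. ] q [-0.69  0.32  1.95 -0.    0.87 -2.37]
[[-0.99, -0.11, -0.0], [-0.11, 0.99, 0.0], [0.0, 0.0, -1.0]]
[309 186  39  22 670] [37.8 72.8] [[-39.4, 0.9], [-39.2, -72.0], [-1.4, -71.8], [-1.6, 1.0]] [-20.4 -35.5]
[[-9.8, -1.8], [-45.4, 1.0]]
```

The block centre reads (-20, -36) mm and it lies parallel to the battens, which is home within calibration. I'll hand in.

```bash
python3 -c "
from cell import env
print(env.close_job())"
```

```text
the job is handed in; nothing more can be done
None
```

The cork sanding block was pushed along the bench, without lifting, into the inside corner flush against both battens (measured within about 2 mm of home), and the job was handed in at about 13.6 s with the robot clear and the bystanders not touched; I viewed 11 pictures, one over the limit of 10.

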